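Start the clamp screw cleanly and clamp the steriliser lid

TASK

Close the lid clamp of the bench-top steriliser: turn the black knob on the clamp bridge backwards (counter-clockwise seen from above) until the thread clicks and the brass pin drops, then turn it forwards (clockwise) to start the thread cleanly and go on until the lid is clamped snugly, without forcing or overtightening it. Let go of the knob at the end, and leave the other things on the counter and on the machine as they are.

Things in the scene. Friction and masses are not known exactly. Their poses are not given: they have to be found in the camera images.
- knob_grip (a point): On the vertical axis of the black clamp knob, half-way up its grip bar. The bar is 60 mm long (along this point's x), 18 mm thick (along its y: pinch it there) and 36 mm tall (18 mm below to 18 mm above this point), on a round hub 42 mm across and 10 mm high; a white mark on top points to +x. The knob only turns about the vertical axis, never rises or sinks, and carries the spindle round with it.
- spindle: Brass screw in the knob, pressed down by a spring (9 N). Origin on the knob's axis, in height 190 mm above the counter less s, how far it has sunk; its 8 mm pin's top is 81 mm above the origin and stands about 30 mm less s out of the knob's top. s is 3 to 7 mm at the start, about 2 mm just before the click, 13 to 14 mm just after, then grows 6 mm per rad of forward turning to 16 to 23 mm when clamped.
- bush: Steel thread bush in the bridge, flange 56 mm across; origin on the knob's axis, 190 mm above the counter. Turning the knob back (counter-clockwise) takes about 0.26 N m until, after 0.3 to 1.05 rad not known beforehand, the thread clicks and the spindle drops by 11 mm; some 0.6 rad further back is a stop. Turned forwards (clockwise) without that click the threads cross and bind within 1 rad.
- lid: Round aluminium lid, 168 mm across, origin at the centre of its underside, on a springy seal (15 N/mm) of unknown height. Forward turning takes 0.1 to 0.18 N m until the screw bears on it 0.4 to 1.25 rad past the click, then some 0.7 N m more per rad. Snug is a push of 15 to 38 N: 0.27 to 0.5 N m read while turning slowly, best 0.35; knob friction (0.2 N m) holds it when let go. 48 N spoils the seal.
- steriliser: Fixed steel box 260 (x) x 300 (y) x 118 mm high; origin at the centre of its underside on the counter. The lid is on its top and over it a white clamp bridge, a bar along y 250 mm long, 40 mm wide, its top 190 mm above the counter, with a flange 4 mm thick. The knob's axis is the box's centre axis; the grip bar spans 205 to 241 mm above the counter.
- strip_box: Small blue plastic box 40 x 40 x 26 mm standing loose on the steriliser's top, near a corner; leave it.
- cup: White plastic cup, 64 mm across, 55 mm high, loose on the counter beside the steriliser; leave it.
- tray: Steel instrument tray 200 x 110 x 25 mm on the counter beside the steriliser, with two loose steel hand instruments in it; leave it.
- probe_a: Steel hand instrument, a rod 8 mm thick and 155 mm long, in the tray; leave it.
- probe_b: Second hand instrument like the first with a brass-coloured end, in the tray; leave it.

How it is judged:
On the way, in this order (a step that is already met when the one before it is completed fails the run):
1. the thread has clicked: the spindle has dropped off the thread's end (z of spindle in the frame of steriliser below 0.179 m), for 0.05 s.
2. the spindle presses the lid firmly (contact force between spindle and lid above 16 N), for 0.1 s.
At the end, for the whole second after the job is handed in: The thread has clicked and been screwed down (spindle sunk more than 14.5 mm), the spindle presses the lid with 15 to 38 N and is at rest, and the robot has let go (contact force between spindle and lid between 15 and 38 N and z of spindle in the frame of steriliser below 0.1755 m and linear speed of spindle below 0.003 m/s); the robot touches nothing.
It fails at once if the lid is overtightened (over 48 N) (contact force between spindle and lid above 48 N).
It fails at once if the small blue box is moved by more than 15 mm (distance of strip_box from where it was at the start of the episode above 0.015 m).
It fails at once if another thing is moved by more than 30 mm (distance of any of cup, tray, probe_a, probe_b from where it was at the start of the episode above 0.03 m).
It also fails if it takes over 72 s, if anything falls off the work surface, if the arm or the gripper's body presses on something with over 40 N, if the wrist force passes 120 N, or if a joint passes its speed limit or range.

ROBOT

A 6-joint arm with a two-finger parallel gripper is mounted at the origin on the work surface. World frame = base frame: x ahead of the robot, y to its left, z up, the work surface at z = 0. Lengths are in m, angles in rad, forces in N, time in s.
With the tool pointing down it reaches from about 0.35 to 0.775 m from the base axis. Payload 5.5 kg.
Tool frame: the origin (TCP) lies between the finger pads; the fingertips stand 19 mm ahead of it and the grasp point (between the pads) is the TCP (env.tcp_to_tips is the distance from the TCP to the fingertips, in m); z points along the fingers, y is the direction in which the jaws open and shut (so a half turn about z gives the same grasp; the last joint's range is limited). The gripper opens to 85 mm and grips with 20 to 120 N. Pads are 22 mm wide; open, the fingers measure 114 mm over their backs; the gripper's body (76 mm by 85 mm) begins 54 mm behind the grasp point. The pads swing forward as they close: fully open they stand 13 mm farther back than shut.
Start: joints at [1.101, 0.313, 0.046, 1.304, 0, 1.431], TCP at [0.186, 0.544, 0.25] pointing down, gripper open.
Joint ranges: [-2.76, 2.76], [-0.86, 1.69], [-1.03, 1.26], [-2.2, 2.34], [-1.47, 1.5], [-3.14, 3.14]. Speed limits (rad/s): [2.57, 2.57, 3.14, 3.14, 3.14, 3.14].

INTERFACE

Orientations are given as a unit quaternion [w, x, y, z].
In Python, from workcell import env, eyes, job gives the robot as it stands. The module is installed in compiled form; this text tells all that it offers.
- The arm moves only by the tool move_arm, never from a script. Its argument "commands" is a list of rows, each a list of 3 entries, a list of its own where there are three numbers: the shift along the world's x, y, z as a fraction of full scale, then the turn, a rotation vector about the world's x, y, z as a fraction of full scale, then the gripper command: -1 is shut, 1 is fully open, values between are in proportion. In form: [[[x, y, z], [wx, wy, wz], gripper], ...]. A call has 1 to 5 rows; each row shifts and turns the commanded pose from where the row before left it; what a row does not reach is not made up. Full scale, the value 1, is 0.04 m for a shift and 8 degrees for a turn. A row lasts 1/10 s, in which the tool goes at most 50 mm and 8.59 degrees, less where a joint would pass 70% of its speed; a pose out of reach is approached as far as the arm can. A call with a number of a shift or a turn outside -1 to 1 is refused whole. A call with a gripper value outside its range is refused whole. The fingers move at their own pace and stop on an object; "newtons" is the grip in N (left out, the last holds). Time passes only in rows, so rows that do not move let the fingers close. It gives the time, the measured TCP pose, the force and the opening at its end, in the units of the state.
- env.get_state(): the state, without advancing time (a new reading comes with each control period).
- eyes.read_camera(name): name is "scene" or "top"; returns a dict with "frame" (400x640x3 uint8, red, green, blue), "mtx" (3x3 intrinsics, pixels), "k1" (the pictures are not rectified: a ray, as slopes to the right and down, at radius r is drawn at 1 + k1 r^2 times it, then the intrinsics apply), "camera_from_world" (4x4, takes a point from world to camera coordinates). Camera axes: x right, y down, z forward; pixel columns grow to the right and rows downward; lengths in m; the calibration is good to about 2 mm. A picture is of the moment at which its call begins. There is no depth.
- job.hand_in(): hands the job in, once; it reports no verdict.
The state is a dict: "clock": time; "joint_pos": joint angles; "qvel": joint speeds; "tau": joint torques, N m; "tcp_pos": TCP position; "orientation": TCP orientation; "wrist_force": force on the tool from outside, world axes, zero at the start; "ft_torque": the same for the moment, N m; "finger_gap": finger opening in m.
Only numpy, scipy, OpenCV 4.12 (cv2) and the standard library are available. Lean on these libraries where they do the work, as an engineer would, in place of code of your own. Each camera call takes 0.05 s, during which the arm holds its last target.

## Working session

There is one attempt and no reset: what is moved stays moved. The work goes in short steps, Python scripts to look and compute and a tool call to move; the robot and the scene stay as the last step left them, time stands still between calls to the robot, and variables do not carry over. Pictures are saved under pics/ and viewed, and the job is handed in when it is done.

Besides the shell and the picture viewer there is one more tool, called after "Emit:" by a JSON object that holds its "fn" and its "kwargs", one argument or row to a line. move_arm: Moves the arm, as the interface text tells. Its arguments: {"type":"object","properties":{"commands":{"type":"array","items":{"type":"array"}},"newtons":{"type":"number"}},"required":["commands"]}

```bash
mkdir -p pics; python3 - <<'E'
from workcell import env, eyes, job
import cv2
s=env.get_state(); print(s, env.tcp_to_tips)
for n in ("scene","top"):
    c=eyes.read_camera(n); cv2.imwrite(f"pics/{n}0.png",c["frame"][:,:,::-1]); print(c["mtx"],c["k1"],c["camera_from_world"])
E
```

```text
{'clock': 0.0, 'joint_pos': array([1.10140266e+00, 3.13973970e-01, 4.49810194e-02, 1.30357544e+00,
       3.06156301e-05, 1.43117352e+00]), 'qvel': array([ 0.00047732,  0.00069044,  0.0002424 , -0.00298465,  0.00023647,
        0.00182485]), 'tau': array([ 1.03735470e-03, -4.80624604e+01,  2.98535693e+01,  1.95852929e-02,
        5.72072736e-05,  1.03350979e-05]), 'tcp_pos': array([0.18600111, 0.54359397, 0.24942469]), 'orientation': array([-2.80256933e-04,  1.64139261e-01,  9.86436778e-01, -8.40678884e-04]), 'wrist_force': array([ 0.02603949, -0.28077485,  0.58118166]), 'ft_torque': array([-0.00806909, -0.0067787 , -0.01859096]), 'finger_gap': 0.08517564696365461} 0.019
[[369.61947038   0.         323.55023756]
 [  0.         369.61947038 198.23472809]
 [  0.           0.           1.        ]] 0.01478904835998536 [[ 0.54242851  0.84000561 -0.01272364 -0.30452957]
 [ 0.56498119 -0.3759583  -0.7344737  -0.19620846]
 [-0.62174558  0.39121086 -0.67851787  1.28919743]
 [ 0.          0.          0.          1.        ]]
[[515.09256864   0.         318.82879269]
 [  0.         515.09256864 200.08135978]
 [  0.           0.           1.        ]] -0.13188888610354116 [[ 0.01470496 -0.99982541 -0.0115287   0.00641489]
 [-0.99792228 -0.01395168 -0.06290054  0.57998853]
 [ 0.06272871  0.01242969 -0.99795321  1.2883729 ]
 [ 0.          0.          0.          1.        ]]
```

View pics/scene0.png

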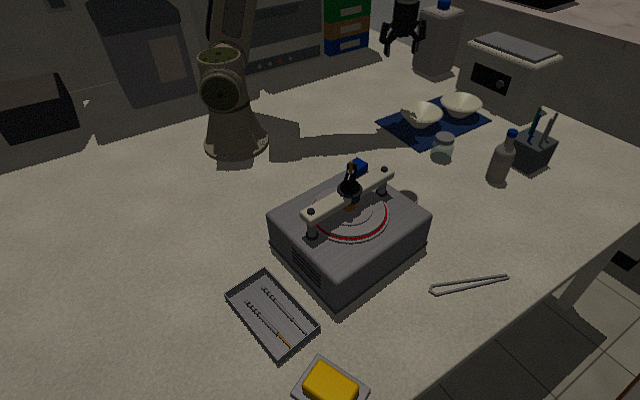

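View pics/top0.png

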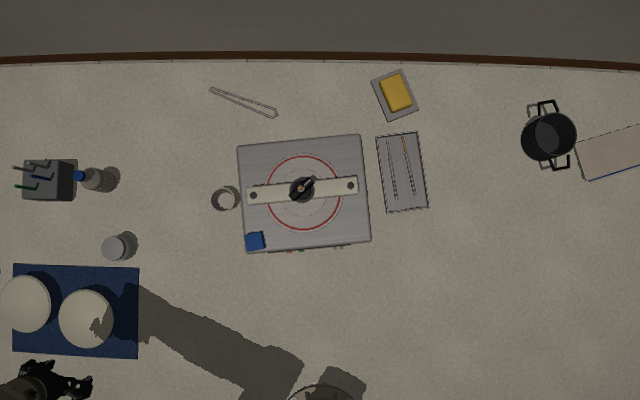

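The scene view shows the steriliser at about (350,245) with its bridge. In the top view the knob is at about (301,189), the blue box at (255,240), the cup at (225,198) and the tray at (402,172). I'll zoom in on the knob next.

```bash
cat > h.py <<'E'
import numpy as np, cv2
from workcell import env, eyes, job
def ray(c,u,v):
    K=c["mtx"]; d=np.array([(u-K[0,2])/K[0,0],(v-K[1,2])/K[1,1]])
    s=d.copy()
    for _ in range(20): s=d/(1+c["k1"]*(s@s))
    T=c["camera_from_world"]; R=T[:3,:3]
    return -R.T@T[:3,3], R.T@np.array([s[0],s[1],1])
def onz(c,u,v,z):
    o,d=ray(c,u,v); return o+d*(z-o[2])/d[2]
def proj(c,p):
    T=c["camera_from_world"]; q=T[:3,:3]@np.array(p)+T[:3,3]; s=q[:2]/q[2]; s=s*(1+c["k1"]*(s@s))
    return c["mtx"][:2,:2]@s+c["mtx"][:2,2]
def crop(c,u,v,r,name,f=8):
    im=c["frame"][v-r:v+r,u-r:u+r,::-1]; im=cv2.convertScaleAbs(im,alpha=1.6)
    cv2.imwrite(name,cv2.resize(im,None,fx=f,fy=f,interpolation=cv2.INTER_NEAREST))
E
python3 - <<'E'
from h import *
c=eyes.read_camera("top"); crop(c,301,190,35,"pics/tz.png")
im=c["frame"].astype(int)
c2=eyes.read_camera("scene"); crop(c2,350,190,35,"pics/sz.png")
# bridge white mask
hsv=cv2.cvtColor(c["frame"],cv2.COLOR_RGB2HSV)
m=np.zeros(hsv.shape[:2],np.uint8); sub=cv2.inRange(hsv,(0,0,150),(180,60,255)); m[170:212,240:365]=sub[170:212,240:365]
n,l,st,ce=cv2.connectedComponentsWithStats(m)
for i in range(1,n):
    if st[i,4]>30: print(st[i],ce[i])
ys,xs=np.nonzero(m); r=cv2.minAreaRect(np.c_[xs,ys].astype(np.float32)); print(r)
for p in cv2.boxPoints(r): print(onz(c,*p,0.19))
print("centre",onz(c,*r[0],0.19))
for (u,v) in [(237,145),(361,134),(371,240),(246,253)]: print(onz(c,u,v,0.118))
print(im[189,250:360,:].tolist()[::10])
E
```

```text
[335 183  22  11  88] [347.04545455 190.26136364]
((311.0228576660156, 192.6912841796875), (8.817960739135742, 91.14362335205078), 83.19094848632812)
[0.58148333 0.13122508 0.19      ]
[ 0.60815726 -0.06834448  0.19      ]
[ 0.58880292 -0.07083933  0.19      ]
[0.56213435 0.12849335 0.19      ]
centre [0.58513087 0.030048   0.19      ]
[0.70190391 0.209737   0.118     ]
[ 0.731672   -0.08401941  0.118     ]
[ 0.48193888 -0.10962984  0.118     ]
[0.44707248 0.18215108 0.118     ]
[[139, 134, 120], [135, 129, 116], [141, 135, 121], [141, 135, 120], [51, 50, 50], [91, 70, 41], [16, 17, 16], [145, 139, 124], [145, 139, 125], [147, 142, 127], [110, 106, 96]]
```

View pics/tz.png

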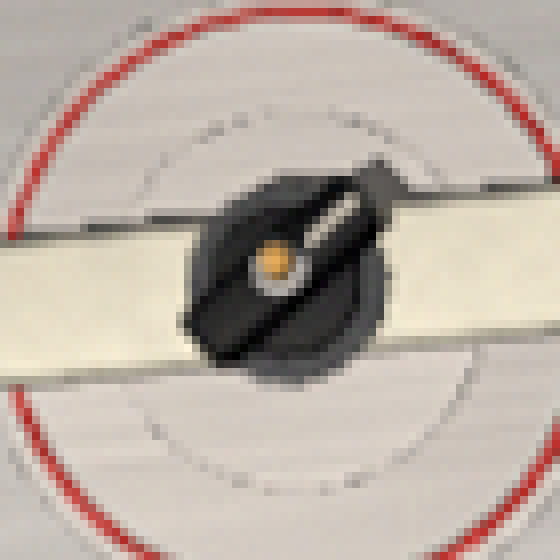

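View pics/sz.png

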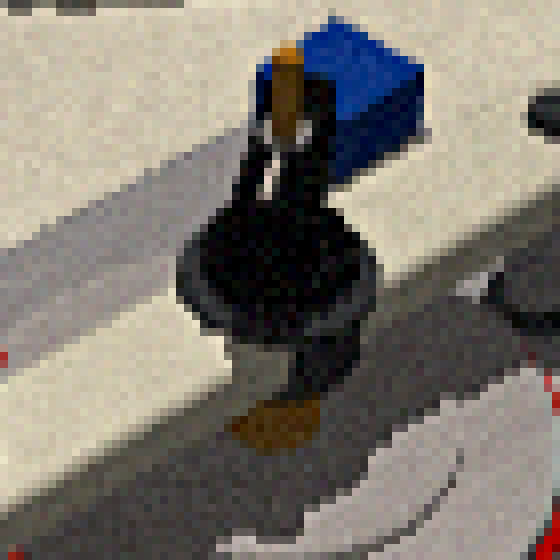

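```bash
python3 - <<'E'
from h import *
c=eyes.read_camera("top")
hsv=cv2.cvtColor(c["frame"],cv2.COLOR_RGB2HSV)
m=np.zeros(hsv.shape[:2],np.uint8); sub=cv2.inRange(hsv,(0,0,120),(180,60,255)); m[172:210,242:362]=sub[172:210,242:362]
ys,xs=np.nonzero(m); r=cv2.minAreaRect(np.c_[xs,ys].astype(np.float32)); print(r)
print([onz(c,*p,0.19) for p in cv2.boxPoints(r)])
P=onz(c,*r[0],0.19); print("bridge c",P)
P2=np.mean([onz(c,u,v,0.118) for (u,v) in [(237,145),(361,134),(371,240),(246,253)]],0); print(P2)
for z in (.19,.205,.241,.265): print(z,proj(c,[P2[0],P2[1],z]),proj(c,[P[0],P[1],z]))
c2=eyes.read_camera("scene")
for z in (.205,.241,.265): print(z,proj(c2,[P2[0],P2[1],z]),proj(c2,[P[0],P[1],z]))
E
```

```text
((302.0, 190.5), (37.0, 118.0), 90.0)
[array([0.6291865 , 0.18195568, 0.19      ]), array([ 0.63255401, -0.07973141,  0.19      ]), array([ 0.55068082, -0.08048081,  0.19      ]), array([0.54694874, 0.17992035, 0.19      ])]
bridge c [0.58970648 0.05003867 0.19      ]
[0.59064682 0.04955971 0.118     ]
0.19 [302.22407074 190.0782301 ] [302.  190.5]
0.205 [301.92319974 189.5115444 ] [301.69612312 189.93891099]
0.241 [301.16731453 188.08780823] [300.93268379 188.52923114]
0.265 [300.63502245 187.08518448] [300.39507003 187.53650199]
0.205 [348.83536003 183.62675747] [348.76147187 183.31334461]
0.241 [349.41334211 170.60052983] [349.33658112 170.2901485 ]
0.265 [349.81988302 161.45035141] [349.74108196 161.14255012]
```

The zoomed top view has the brass pin tip at about pixel (300,187), which agrees with the projected axis (0.590, 0.050). The white mark points up and to the right. Next I'll measure the bar's direction.

```bash
python3 - <<'E'
from h import *
F=[eyes.read_camera("top") for _ in range(6)]; c=F[0]
im=np.mean([f["frame"].astype(float) for f in F],0)
cr=im[168:208,280:320]; b=np.clip((cr)*4,0,255).astype(np.uint8)[:,:,::-1]
cv2.imwrite("pics/tz2.png",cv2.resize(b,None,fx=14,fy=14,interpolation=cv2.INTER_CUBIC))
# mark: bright pixels inside knob upper right region
g=im.mean(2); 
M=(g[176:190,302:313]); print(M.round().astype(int))
hsv=cv2.cvtColor(im.astype(np.uint8),cv2.COLOR_RGB2HSV)
m=cv2.inRange(hsv,(8,110,90),(28,255,255)); m[:180]=0;m[195:]=0;m[:,:290]=0;m[:,312:]=0
ys,xs=np.nonzero(m); print("pin",xs.mean(),ys.mean(),len(xs), onz(c,xs.mean(),ys.mean(),.266))
E
```

```text
[[105 106 107 107 107 104 104 106  74  52  54]
 [ 47  45  48  53  46  25  15  24  44  55  56]
 [ 45  41  48  48  26   8   5  17  25  45  55]
 [ 50  47  43  24   8   7  21  80  68  35  49]
 [ 40  32  14   6  10  38  82 116  89  33  39]
 [  9   6   8   9  38  91 114  93  47  18  20]
 [  8  10  11  39  92 111  82  38  24  23  10]
 [ 11  14  40  92 111  77  34  24  24  14   1]
 [ 15  15  90 112  78  35  25  24  14   4   0]
 [ 29  20  94  78  36  26  23  14   4   2  22]
 [ 52  47  44  32  26  22  12   3   2  26  44]
 [ 59  90  64  26  22  11   4   6   5  43  50]
 [ 69 107  73  18   9   4   6  18  12  42  50]
 [ 99  98  51   6   3   9  20  27  16  42  49]]
pin 300.0 187.2 10 [0.59030415 0.05081613 0.266     ]
```

View pics/tz2.png

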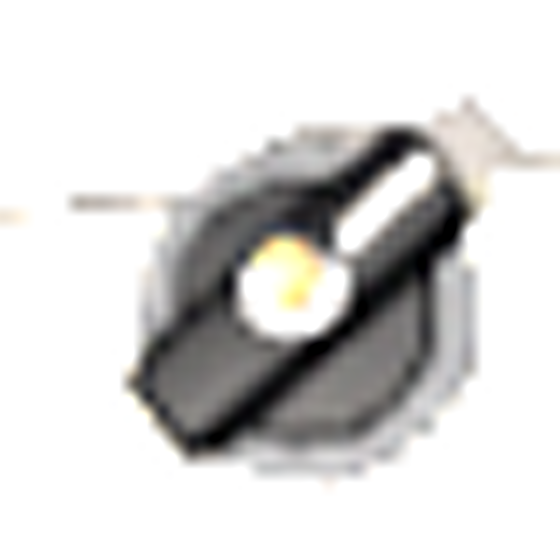

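```bash
python3 - <<'E'
from h import *
F=[eyes.read_camera("top") for _ in range(4)]; c=F[0]
g=np.mean([f["frame"].astype(float) for f in F],0).mean(2)
pts=[];w=[]
for v in range(178,187):
  for u in range(303,312):
    if g[v,u]>45 and not (u>310 and v<180) and not (v>=186): pts.append(onz(c,u,v,.241)[:2]); w.append(g[v,u]-25)
pts=np.array(pts);w=np.array(w);m=(pts*w[:,None]).sum(0)/w.sum();C=np.cov(pts.T,aweights=w);e,V=np.linalg.eigh(C);d=V[:,1];d*=np.sign(d[0]);print("mark",m,np.degrees(np.arctan2(d[1],d[0])),e**.5)
f=lambda x,y:onz(c,280+x/14-.5,168+y/14-.5,.241)[:2]
P=[f(135,380),f(195,450),f(405,130),f(470,200)]
a=(P[0]+P[1])/2;b=(P[2]+P[3])/2;d=b-a;print("bar",P,(a+b)/2,np.linalg.norm(d),np.degrees(np.arctan2(d[1],d[0])))
for q in((P[2]-P[0]),(P[3]-P[1])):print(np.degrees(np.arctan2(q[1],q[0])))
mc=m-[.590,.0500];print(np.degrees(np.arctan2(mc[1],mc[0])))
s=env.get_state();print(s["clock"],s["tcp_pos"])
E
```

```text
mark [0.60405876 0.03779229] -44.378674403114445 [0.00254527 0.00530919]
bar [array([0.57644571, 0.0746828 ]), array([0.56601563, 0.06545159]), array([0.61479414, 0.03463495]), array([0.60432468, 0.02466907])] [0.59039504 0.0498596 ] 0.055699903949256675 -46.517793907897
-46.241827599195325
-46.79126476687337
-40.96892827989016
0.8 [0.18623383 0.54406736 0.25036672]
```

Emit:
{"fn": "move_arm", "kwargs": {
  "commands": [
    [[0.3, -0.4, 1], [0, 0, -0.5], 1],
    [[0.67, -0.82, 1], [0, 0, -0.8], 1],
    [[0.67, -0.82, 0], [0, 0, -0.8], 1],
    [[0.67, -0.82, 0], [0, 0, -0.8], 1],
    [[0.67, -0.82, 0], [0, 0, -0.4], 1]
  ],
  "newtons": 60
}}

```text
clock: 1.3
tcp_pos: [0.3024, 0.4004, 0.3252]
orientation: [0.0, 0.386, 0.922, 0.001]
wrist_force: [0.9, 0.1, -0.6]
finger_gap: 0.0856
```

Emit:
{"fn": "move_arm", "kwargs": {
  "commands": [
    [[0.67, -0.82, 0], [0, 0, 0], 1],
    [[0.67, -0.82, 0], [0, 0, 0], 1],
    [[0.67, -0.82, 0], [0, 0, 0], 1],
    [[0.67, -0.82, 0], [0, 0, 0], 1],
    [[0.67, -0.82, 0], [0, 0, 0], 1]
  ]
}}

```text
clock: 1.8
tcp_pos: [0.4365, 0.236, 0.3249]
orientation: [0.0, 0.385, 0.923, 0.0]
wrist_force: [-0.2, 0.2, -0.1]
finger_gap: 0.0855
```

Emit:
{"fn": "move_arm", "kwargs": {
  "commands": [
    [[0.67, -0.82, 0], [0, 0, 0], 1],
    [[0.67, -0.82, 0], [0, 0, 0], 1],
    [[0.67, -0.82, 0], [0, 0, 0], 1],
    [[0, 0, 0], [0, 0, 0], 1],
    [[0, 0, 0], [0, 0, 0], 1]
  ]
}}

```text
clock: 2.3
tcp_pos: [0.5163, 0.1382, 0.3243]
orientation: [-0.0, 0.386, 0.922, -0.0]
wrist_force: [-0.4, 0.9, -0.9]
finger_gap: 0.0856
```

```bash
cat >> h.py <<'E'
from scipy.spatial.transform import Rotation as Ro
def st():
    s=env.get_state(); w,x,y,z=s["orientation"]; R=Ro.from_quat([x,y,z,w]).as_matrix()
    print("t",round(s["clock"],2),"tcp",s["tcp_pos"].round(4),"jaw",np.degrees(np.arctan2(R[1,1],R[0,1])).round(2),"zaxis",R[:,2].round(4),"F",s["wrist_force"].round(2),"M",s["ft_torque"].round(3),"gap",round(s["finger_gap"],4),"j6",s["joint_pos"][5].round(3),"tau6",s["tau"][5].round(3)); return s
E
python3 -c "
from h import *
s=st(); print((np.array([.5903,.0502,.229])-s['tcp_pos'])/.04)"
```

```text
t 2.3 tcp [0.5163 0.1382 0.3243] jaw 44.57 zaxis [-9.e-04  3.e-04 -1.e+00] F [-0.37  0.87 -0.94] M [ 0.033  0.083 -0.073] gap 0.0856 j6 0.904 tau6 -0.035
[ 1.84949514 -2.20115948 -2.38178603]
```

Emit:
{"fn": "move_arm", "kwargs": {
  "commands": [
    [[0.6, -0.75, 0], [0, 0, 0], 1],
    [[0.65, -0.75, 0], [0, 0, 0], 1],
    [[0.6, -0.7, 0], [0, 0, 0], 1],
    [[0, 0, 0], [0, 0, 0], 1],
    [[0, 0, 0], [0, 0, 0], 1]
  ]
}}

```text
clock: 2.8
tcp_pos: [0.5896, 0.0519, 0.3244]
orientation: [-0.001, 0.385, 0.923, 0.0]
wrist_force: [-0.6, 0.3, -0.4]
finger_gap: 0.0855
```

```bash
python3 -c "
from h import *
s=st(); print((np.array([.5903,.0502,.229])-s['tcp_pos'])/.04)
c=eyes.read_camera('scene'); crop(c,350,165,40,'pics/s2.png',7)"
```

```text
t 2.8 tcp [0.5896 0.0519 0.3244] jaw 44.72 zaxis [-1.1e-03  6.0e-04 -1.0e+00] F [-0.62  0.29 -0.38] M [ 0.017 -0.003 -0.013] gap 0.0855 j6 0.742 tau6 -0.021
[ 0.01771748 -0.04167432 -2.38433774]
```

View pics/s2.png

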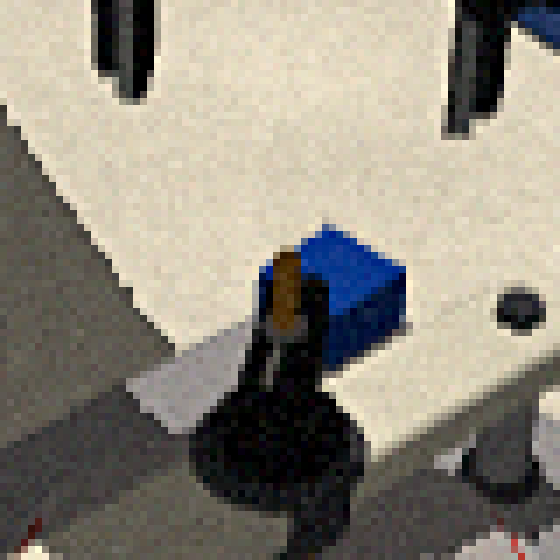

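The open fingers, at about (127,80) and (470,110) in the crop, straddle the pin at (288,290). I'll go down.

Emit:
{"fn": "move_arm", "kwargs": {
  "commands": [
    [[0.02, -0.04, -0.6], [0, 0, 0], 1],
    [[0, 0, -0.6], [0, 0, 0], 1],
    [[0, 0, -0.6], [0, 0, 0], 1],
    [[0, 0, -0.58], [0, 0, 0], 1],
    [[0, 0, 0], [0, 0, 0], 1]
  ]
}}

```text
clock: 3.35
tcp_pos: [0.5878, 0.0514, 0.2267]
orientation: [-0.003, 0.384, 0.923, -0.001]
wrist_force: [-0.6, 0.9, -0.4]
finger_gap: 0.0857
```

```bash
python3 -c "
from h import *
s=st()
c=eyes.read_camera('scene'); crop(c,350,180,40,'pics/s3.png',7)"
```

```text
t 3.35 tcp [0.5878 0.0514 0.2267] jaw 44.84 zaxis [-5.9e-03  6.0e-04 -1.0e+00] F [-0.63  0.88 -0.42] M [ 0.006 -0.012 -0.022] gap 0.0857 j6 0.739 tau6 0.001
```

View pics/s3.png

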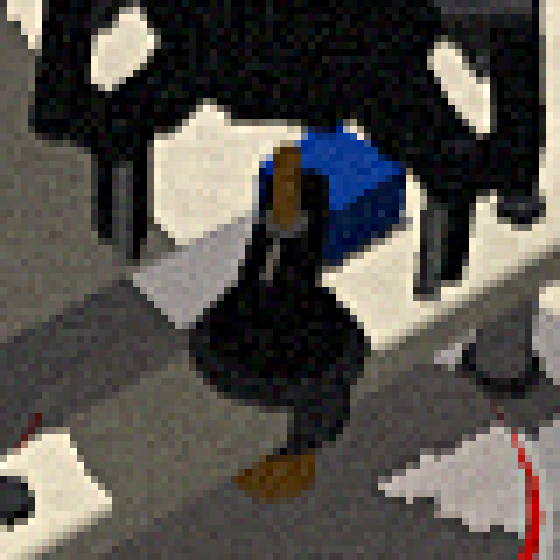

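Emit:
{"fn": "move_arm", "kwargs": {
  "commands": [
    [[0.05, -0.02, 0.05], [0, 0, 0], 1],
    [[0, 0, 0], [0, 0, 0], 1],
    [[0, 0, 0], [0, 0, 0], 1]
  ],
  "newtons": 60
}}

```text
clock: 3.7
tcp_pos: [0.5936, 0.0488, 0.2331]
orientation: [0.001, 0.385, 0.923, 0.0]
wrist_force: [-0.4, -0.8, 0.3]
finger_gap: 0.0855
```

```bash
python3 -c "
from h import *
s=st()"
```

```text
t 3.7 tcp [0.5936 0.0488 0.2331] jaw 44.72 zaxis [ 2.8e-03 -1.0e-04 -1.0e+00] F [-0.35 -0.81  0.32] M [ 0.001  0.023 -0.026] gap 0.0855 j6 0.738 tau6 -0.0
```

Emit:
{"fn": "move_arm", "kwargs": {
  "commands": [
    [[0, 0, 0], [0, 0, 0], 1],
    [[0, 0, 0], [0, 0, 0], 1],
    [[0, 0, 0], [0, 0, 0], 1],
    [[0, 0, 0], [0, 0, 0], 1]
  ]
}}

```text
clock: 4.1
tcp_pos: [0.5928, 0.0486, 0.2314]
orientation: [-0.0, 0.385, 0.923, 0.0]
wrist_force: [-0.6, 0.6, 0.3]
finger_gap: 0.0854
```

```bash
python3 -c "
from h import *
s=st()"
```

```text
t 4.1 tcp [0.5928 0.0486 0.2314] jaw 44.69 zaxis [-1.e-04  1.e-04 -1.e+00] F [-0.55  0.62  0.31] M [ 0.009 -0.043  0.043] gap 0.0854 j6 0.738 tau6 0.0
```

Emit:
{"fn": "move_arm", "kwargs": {
  "commands": [
    [[-0.06, 0.04, -0.04], [0, 0, 0], 1],
    [[0, 0, 0], [0, 0, 0], 1],
    [[0, 0, 0], [0, 0, 0], 0.2],
    [[0, 0, 0], [0, 0, 0], 0],
    [[0, 0, 0], [0, 0, 0], -0.2]
  ]
}}

```text
clock: 4.6
tcp_pos: [0.5905, 0.0503, 0.2299]
orientation: [0.0, 0.385, 0.923, 0.0]
wrist_force: [0.3, 0.0, 0.4]
finger_gap: 0.044
```

Emit:
{"fn": "move_arm", "kwargs": {
  "commands": [
    [[0, 0, 0], [0, 0, 0], -1],
    [[0, 0, 0], [0, 0, 0], -1],
    [[0, 0, 0], [0, 0, 0], -1],
    [[0, 0, 0], [0, 0, 0], -1],
    [[0, 0, 0], [0, 0, 0], -1]
  ],
  "newtons": 60
}}

```text
clock: 5.1
tcp_pos: [0.5906, 0.0504, 0.23]
orientation: [0.0, 0.385, 0.923, 0.0]
wrist_force: [0.5, 0.6, 0.7]
finger_gap: 0.0168
```

```bash
python3 -c "
from h import *
s=st()"
```

```text
t 5.1 tcp [0.5906 0.0504 0.23  ] jaw 44.71 zaxis [ 6.e-04  3.e-04 -1.e+00] F [0.5  0.56 0.72] M [ 0.228 -0.049 -0.088] gap 0.0168 j6 0.74 tau6 -0.093
```

The bar is gripped, with a gap of about 17 mm. Now I'll turn it backwards (+z).

Emit:
{"fn": "move_arm", "kwargs": {
  "commands": [
    [[0, 0, 0], [0, 0, 0.25], -1],
    [[0, 0, 0], [0, 0, 0.4], -1],
    [[0, 0, 0], [0, 0, 0.4], -1],
    [[0, 0, 0], [0, 0, 0.4], -1]
  ],
  "newtons": 70
}}

```text
clock: 5.5
tcp_pos: [0.5904, 0.0502, 0.2301]
orientation: [0.0, 0.289, 0.957, 0.0]
wrist_force: [-0.7, 1.0, 2.0]
finger_gap: 0.017
```

```bash
python3 -c "
from h import *
s=st()
c=eyes.read_camera('scene'); crop(c,350,180,40,'pics/s4.png',7)"
```

```text
t 5.5 tcp [0.5904 0.0502 0.2301] jaw 56.4 zaxis [ 3.e-04 -1.e-04 -1.e+00] F [-0.71  1.05  1.97] M [ 0.164  0.057 -0.321] gap 0.017 j6 0.536 tau6 0.275
```

View pics/s4.png

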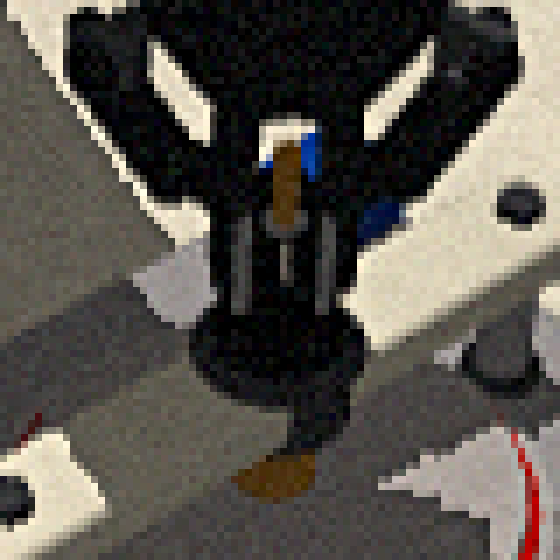

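The fingers hold the bar. The pin tip is at crop (287,140), there is clear space under the gripper body, and it hasn't clicked yet: Mz is about -0.3.

Emit:
{"fn": "move_arm", "kwargs": {
  "commands": [
    [[0, 0, 0], [0, 0, 0.4], -1],
    [[0, 0, 0], [0, 0, 0.4], -1],
    [[0, 0, 0], [0, 0, 0.4], -1]
  ]
}}

```text
clock: 5.85
tcp_pos: [0.5903, 0.05, 0.2301]
orientation: [0.0, 0.208, 0.978, -0.0]
wrist_force: [-0.0, -0.5, 2.3]
finger_gap: 0.0172
```

```bash
cat >> h.py <<'E'
def look(n):
    s=st(); c=eyes.read_camera('scene'); crop(c,350,180,40,f'pics/{n}.png',7)
    hsv=cv2.cvtColor(c["frame"],cv2.COLOR_RGB2HSV); m=cv2.inRange(hsv,(8,120,40),(28,255,255))
    for a,b in ((150,185),(200,225)):
        ys,xs=np.nonzero(m[a:b,340:362]); 
        if len(xs): print("brass rows",ys.min()+a,ys.max()+a,"n",len(xs),"cols",xs.min()+340,xs.max()+340)
E
python3 -c "
from h import *
look('s5')"
```

```text
t 5.85 tcp [0.5903 0.05   0.2301] jaw 65.95 zaxis [ 0.e+00 -5.e-04 -1.e+00] F [-0.01 -0.48  2.26] M [-0.116  0.196 -0.175] gap 0.0172 j6 0.369 tau6 0.479
brass rows 161 171 n 35 cols 349 352
brass rows 205 211 n 51 cols 344 354
```

Emit:
{"fn": "move_arm", "kwargs": {
  "commands": [
    [[0, 0, 0], [0, 0, 0.4], -1],
    [[0, 0, 0], [0, 0, 0.4], -1],
    [[0, 0, 0], [0, 0, 0.4], -1]
  ]
}}

```text
clock: 6.2
tcp_pos: [0.5903, 0.0498, 0.23]
orientation: [-0.0, 0.126, 0.992, -0.0]
wrist_force: [-1.7, -2.4, 1.9]
finger_gap: 0.0171
```

```bash
python3 -c "
from h import *
look('s6')"
```

```text
t 6.2 tcp [0.5903 0.0498 0.23  ] jaw 75.5 zaxis [-1.e-04 -1.e-03 -1.e+00] F [-1.69 -2.35  1.9 ] M [-0.239  0.242 -0.224] gap 0.0171 j6 0.202 tau6 0.42
brass rows 162 171 n 28 cols 349 352
brass rows 205 211 n 52 cols 343 354
```

Emit:
{"fn": "move_arm", "kwargs": {
  "commands": [
    [[0, 0, 0], [0, 0, 0.4], -1],
    [[0, 0, 0], [0, 0, 0.4], -1],
    [[0, 0, 0], [0, 0, 0.4], -1]
  ]
}}

```text
clock: 6.55
tcp_pos: [0.5902, 0.0495, 0.2301]
orientation: [-0.0, 0.043, 0.999, -0.001]
wrist_force: [-1.5, -2.6, 3.1]
finger_gap: 0.0171
```

```bash
python3 -c "
from h import *
look('s7')"
```

```text
t 6.55 tcp [0.5902 0.0495 0.2301] jaw 85.02 zaxis [-3.0e-04 -1.4e-03 -1.0e+00] F [-1.46 -2.64  3.1 ] M [-0.43   0.265 -0.311] gap 0.0171 j6 0.036 tau6 0.229
brass rows 164 172 n 19 cols 349 352
brass rows 205 211 n 54 cols 344 354
```

View pics/s7.png

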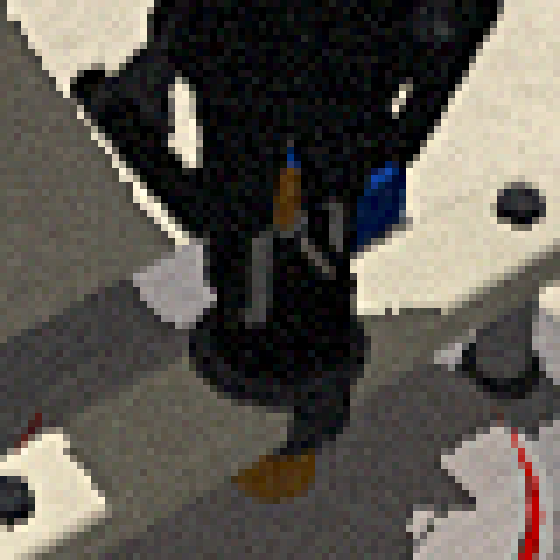

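The knob is following: the white mark has turned and the pin is still high, so no click yet.

Emit:
{"fn": "move_arm", "kwargs": {
  "commands": [
    [[0, 0, 0], [0, 0, 0.4], -1],
    [[0, 0, 0], [0, 0, 0.4], -1]
  ]
}}

```text
clock: 6.8
tcp_pos: [0.5902, 0.0494, 0.2301]
orientation: [-0.0, -0.012, 1.0, -0.001]
wrist_force: [-1.8, -3.1, 3.7]
finger_gap: 0.0171
```

```bash
python3 -c "
from h import *
look('s8')"
```

```text
t 6.8 tcp [0.5902 0.0494 0.2301] jaw 91.38 zaxis [-2.0e-04 -1.7e-03 -1.0e+00] F [-1.83 -3.11  3.66] M [-0.628  0.309 -0.326] gap 0.0171 j6 -0.075 tau6 0.238
brass rows 165 172 n 16 cols 350 352
brass rows 205 211 n 53 cols 343 354
```

Emit:
{"fn": "move_arm", "kwargs": {
  "commands": [
    [[0, 0, 0], [0, 0, 0.4], -1],
    [[0, 0, 0], [0, 0, 0.4], -1]
  ]
}}

```text
clock: 7.05
tcp_pos: [0.5902, 0.0492, 0.2301]
orientation: [-0.0, -0.068, 0.998, -0.001]
wrist_force: [-1.8, -3.8, 3.2]
finger_gap: 0.0169
```

```bash
python3 -c "
from h import *
look('s9')"
```

```text
t 7.05 tcp [0.5902 0.0492 0.2301] jaw 97.75 zaxis [-3.e-04 -2.e-03 -1.e+00] F [-1.84 -3.84  3.15] M [-0.808  0.407 -0.424] gap 0.0169 j6 -0.187 tau6 0.198
brass rows 165 171 n 9 cols 351 352
brass rows 205 210 n 50 cols 344 354
```

View pics/s9.png

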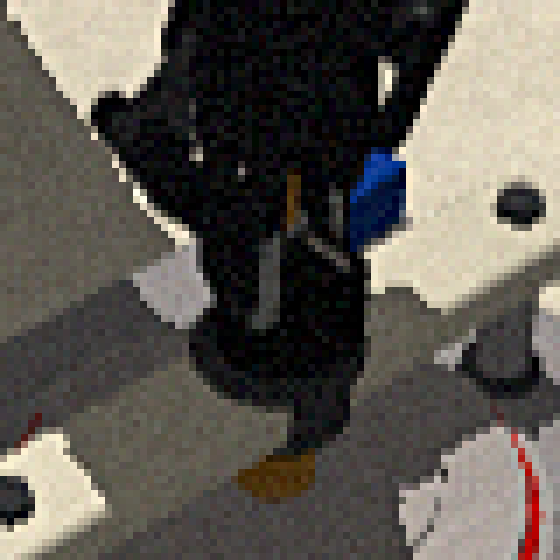

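No click yet after 0.92 rad, so I'll continue.

Emit:
{"fn": "move_arm", "kwargs": {
  "commands": [
    [[0, 0, 0], [0, 0, 0.4], -1],
    [[0, 0, 0], [0, 0, 0.4], -1]
  ]
}}

```text
clock: 7.3
tcp_pos: [0.5902, 0.0491, 0.2301]
orientation: [-0.0, -0.123, 0.992, -0.001]
wrist_force: [-1.9, -5.6, 3.7]
finger_gap: 0.0172
```

```bash
python3 -c "
from h import *
look('s10')"
```

```text
t 7.3 tcp [0.5902 0.0491 0.2301] jaw 104.13 zaxis [-4.0e-04 -2.3e-03 -1.0e+00] F [-1.9  -5.57  3.69] M [-1.044  0.355 -0.344] gap 0.0172 j6 -0.298 tau6 0.235
brass rows 165 166 n 2 cols 352 352
brass rows 205 211 n 51 cols 343 354
```

View pics/s10.png

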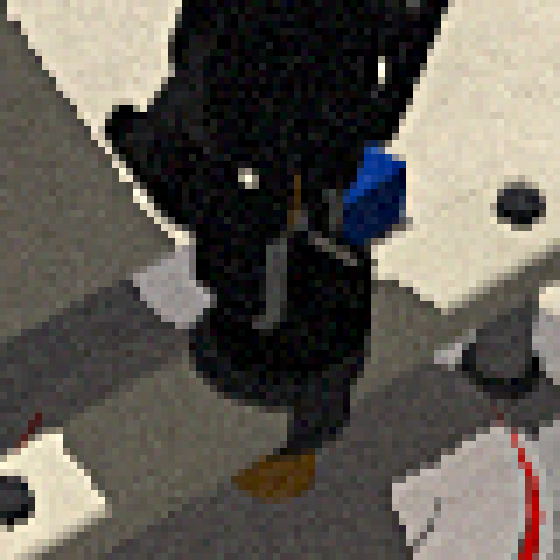

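Emit:
{"fn": "move_arm", "kwargs": {
  "commands": [
    [[0, 0, 0], [0, 0, 0.4], -1],
    [[0, 0, 0], [0, 0, 0], -1]
  ]
}}

```text
clock: 7.55
tcp_pos: [0.5903, 0.049, 0.2301]
orientation: [-0.0, -0.15, 0.989, -0.001]
wrist_force: [-1.9, -6.1, 4.2]
finger_gap: 0.0171
```

```bash
python3 -c "
from h import *
look('s11')"
```

```text
t 7.55 tcp [0.5903 0.049  0.2301] jaw 107.3 zaxis [-3.0e-04 -2.4e-03 -1.0e+00] F [-1.94 -6.09  4.24] M [-1.157  0.427  0.108] gap 0.0171 j6 -0.353 tau6 -0.216
brass rows 205 211 n 53 cols 343 354
```

Emit:
{"fn": "move_arm", "kwargs": {
  "commands": [
    [[0, 0, 0], [0, 0, 0.4], -1],
    [[0, 0, 0], [0, 0, 0], -1]
  ]
}}

```text
clock: 7.8
tcp_pos: [0.5903, 0.0489, 0.2301]
orientation: [-0.0, -0.178, 0.984, -0.001]
wrist_force: [-2.4, -6.1, 3.6]
finger_gap: 0.017
```

```bash
python3 -c "
from h import *
look('s12')"
```

```text
t 7.8 tcp [0.5903 0.0489 0.2301] jaw 110.51 zaxis [-2.0e-04 -2.6e-03 -1.0e+00] F [-2.42 -6.1   3.56] M [-1.167  0.369  0.195] gap 0.017 j6 -0.409 tau6 -0.106
brass rows 205 211 n 52 cols 343 354
```

View pics/s12.png

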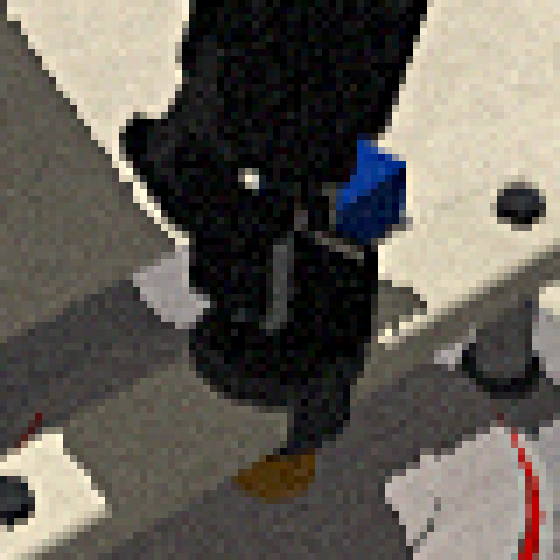

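Mz has changed sign, from about -0.35 to +0.15, which suggests it clicked. The pin is hidden by the gripper, so I'll turn a little further to confirm.

Emit:
{"fn": "move_arm", "kwargs": {
  "commands": [
    [[0, 0, 0], [0, 0, 0.3], -1],
    [[0, 0, 0], [0, 0, 0.3], -1]
  ]
}}

```text
clock: 8.05
tcp_pos: [0.5903, 0.0489, 0.2301]
orientation: [-0.0, -0.217, 0.976, -0.001]
wrist_force: [-1.9, -5.0, 3.3]
finger_gap: 0.0167
```

```bash
python3 -c "
from h import *
st()
c=eyes.read_camera('top'); crop(c,301,190,35,'pics/t3.png')"
```

```text
t 8.05 tcp [0.5903 0.0489 0.2301] jaw 115.12 zaxis [-2.0e-04 -2.2e-03 -1.0e+00] F [-1.94 -5.    3.25] M [-0.896  0.423 -2.329] gap 0.0167 j6 -0.49 tau6 -1.915
```

View pics/t3.png

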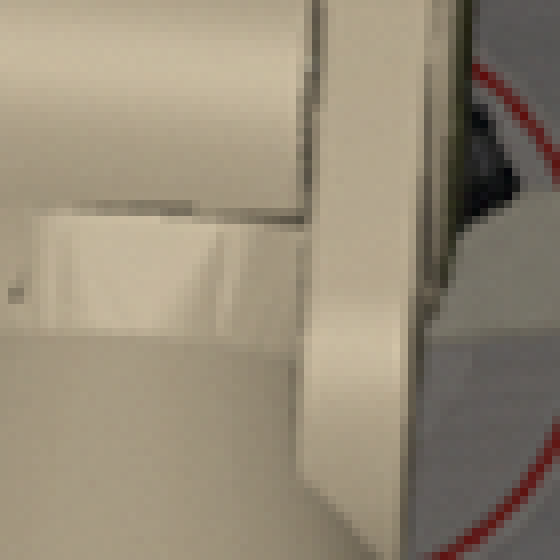

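Emit:
{"fn": "move_arm", "kwargs": {
  "commands": [
    [[0, 0, 0], [0, 0, 0], -1]
  ]
}}

```text
clock: 8.2
tcp_pos: [0.5903, 0.0489, 0.2301]
orientation: [-0.0, -0.216, 0.976, -0.001]
wrist_force: [-1.9, -5.0, 4.0]
finger_gap: 0.0171
```

```bash
python3 -c "
from h import *
s=st(); print(s['tau'].round(2),s['joint_pos'].round(3)); look('s13')"
```

```text
t 8.2 tcp [0.5903 0.0489 0.2301] jaw 114.96 zaxis [-2.0e-04 -1.9e-03 -1.0e+00] F [-1.93 -4.98  4.05] M [-0.845  0.423 -2.24 ] gap 0.0171 j6 -0.488 tau6 -2.241
[  4.93 -47.76  28.98  -0.77   1.33  -2.24] [-0.052  0.353  0.053  1.271 -0.002 -0.488]
t 8.2 tcp [0.5903 0.0489 0.2301] jaw 114.96 zaxis [-2.0e-04 -1.9e-03 -1.0e+00] F [-1.93 -4.98  4.05] M [-0.845  0.423 -2.24 ] gap 0.0171 j6 -0.488 tau6 -2.241
brass rows 205 211 n 51 cols 343 354
```

View pics/s13.png

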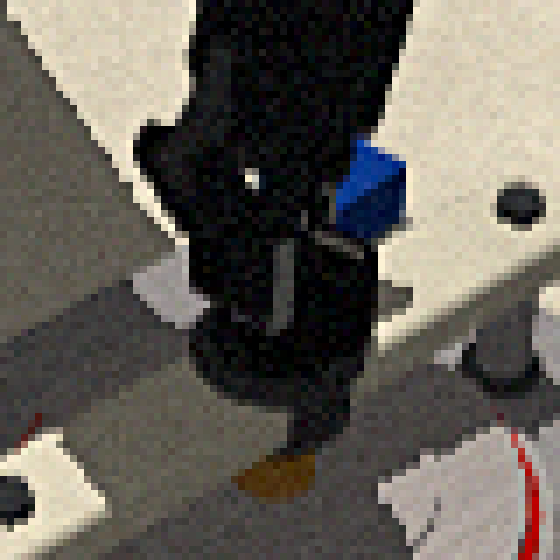

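The reaction is now a steady -2.24 N m with little lateral force, so the knob is at its back stop. The click should then be about 0.6 rad earlier, near jaw 80°. Image s7 at 85° agrees: the pin tip there was about 3.6 px lower than in s4. I'll turn forwards now and check the pin once it comes into view.

Emit:
{"fn": "move_arm", "kwargs": {
  "commands": [
    [[0, 0, 0], [0, 0, -0.4], -1],
    [[0, 0, 0], [0, 0, -0.4], -1],
    [[0, 0, 0], [0, 0, -0.4], -1]
  ]
}}

```text
clock: 8.55
tcp_pos: [0.5903, 0.049, 0.2301]
orientation: [-0.0, -0.135, 0.991, -0.001]
wrist_force: [-2.2, -5.5, 4.5]
finger_gap: 0.017
```

```bash
python3 -c "
from h import *
look('s14')"
```

```text
t 8.55 tcp [0.5903 0.049  0.2301] jaw 105.54 zaxis [-3.0e-04 -2.4e-03 -1.0e+00] F [-2.2  -5.53  4.45] M [-1.069  0.397  0.178] gap 0.017 j6 -0.323 tau6 -0.362
brass rows 165 165 n 1 cols 352 352
brass rows 205 211 n 50 cols 344 354
```

Emit:
{"fn": "move_arm", "kwargs": {
  "commands": [
    [[0, 0, 0], [0, 0, -0.4], -1],
    [[0, 0, 0], [0, 0, -0.4], -1],
    [[0, 0, 0], [0, 0, -0.4], -1]
  ]
}}

```text
clock: 8.9
tcp_pos: [0.5902, 0.0493, 0.2301]
orientation: [-0.0, -0.052, 0.999, -0.001]
wrist_force: [-1.7, -5.2, 4.0]
finger_gap: 0.0168
```

```bash
python3 -c "
from h import *
look('s15')"
```

```text
t 8.9 tcp [0.5902 0.0493 0.2301] jaw 95.96 zaxis [-3.e-04 -2.e-03 -1.e+00] F [-1.69 -5.24  4.02] M [-0.921  0.475  0.199] gap 0.0168 j6 -0.155 tau6 -0.365
brass rows 165 171 n 9 cols 351 352
brass rows 205 211 n 52 cols 343 354
```

Emit:
{"fn": "move_arm", "kwargs": {
  "commands": [
    [[0, 0, 0], [0, 0, -0.4], -1],
    [[0, 0, 0], [0, 0, -0.4], -1]
  ]
}}

```text
clock: 9.15
tcp_pos: [0.5902, 0.0494, 0.2301]
orientation: [-0.0, 0.004, 1.0, -0.001]
wrist_force: [-2.0, -5.3, 4.3]
finger_gap: 0.0168
```

```bash
python3 -c "
from h import *
look('s16')"
```

```text
t 9.15 tcp [0.5902 0.0494 0.2301] jaw 89.57 zaxis [-3.0e-04 -1.7e-03 -1.0e+00] F [-1.97 -5.26  4.32] M [-0.746  0.426  0.279] gap 0.0168 j6 -0.044 tau6 -0.369
brass rows 165 172 n 16 cols 350 352
brass rows 205 211 n 50 cols 343 354
```

View pics/s16.png

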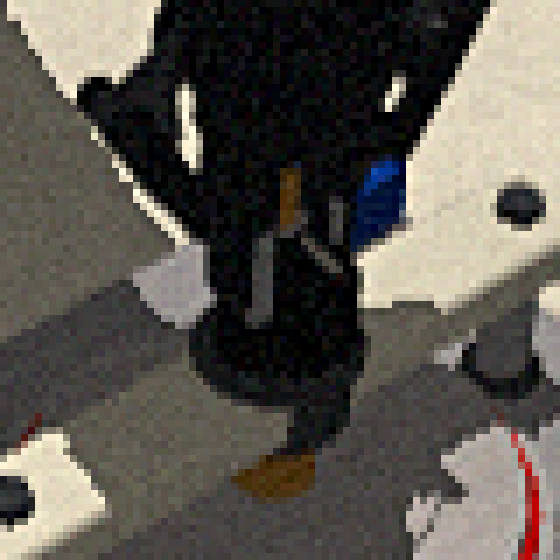

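The pin tip is at crop (290,168), about row 163.5. That matches the dropped position; before the click it would be near row 160. I'll go on slowly and watch the torque.

Emit:
{"fn": "move_arm", "kwargs": {
  "commands": [
    [[0, 0, 0], [0, 0, -0.2], -1],
    [[0, 0, 0], [0, 0, -0.2], -1],
    [[0, 0, 0], [0, 0, -0.1], -1]
  ]
}}

```text
clock: 9.5
tcp_pos: [0.5902, 0.0496, 0.23]
orientation: [-0.0, 0.038, 0.999, -0.001]
wrist_force: [-1.9, -4.3, 3.4]
finger_gap: 0.0171
```

```bash
python3 -c "
from h import *
look('s17')
c=eyes.read_camera('scene')
for s in (.002,.005,.0135,.016,.02): print(s,proj(c,[.5903,.0502,.271-s]), proj(c,[.5903,.0502,.241]))
a=[cv2.imread(f'pics/s{i}.png')[80:300,180:400] for i in (4,5,6,7,17)]
b=np.hstack([a[0],a[1],a[2]]); d=np.hstack([a[3],a[4],a[4]*0]); v=np.vstack([b,d]); cv2.imwrite('pics/cmp.png',cv2.convertScaleAbs(v,alpha=2))
"
```

```text
t 9.5 tcp [0.5902 0.0496 0.23  ] jaw 85.66 zaxis [-3.0e-04 -1.5e-03 -1.0e+00] F [-1.88 -4.33  3.36] M [-0.867  0.4    0.251] gap 0.0171 j6 0.025 tau6 0.151
brass rows 164 172 n 21 cols 349 352
brass rows 205 211 n 53 cols 343 354
0.002 [350.04356764 159.69778064] [349.56401717 170.4096152 ]
0.005 [349.99100668 160.87117696] [349.56401717 170.4096152 ]
0.0135 [349.84364619 164.1618033 ] [349.56401717 170.4096152 ]
0.016 [349.80073867 165.12019151] [349.56401717 170.4096152 ]
0.02 [349.7324911  166.64480539] [349.56401717 170.4096152 ]
```

View pics/cmp.png

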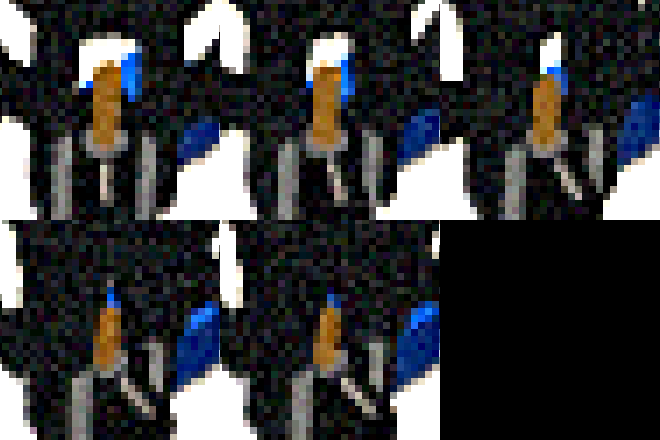

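The pin stands out about 8.6 px now against 12 px before, a ratio of about 0.71, which fits s ≈ 13.5 mm. That confirms the click. I'll continue forwards.

Emit:
{"fn": "move_arm", "kwargs": {
  "commands": [
    [[0, 0, 0], [0, 0, -0.2], -1],
    [[0, 0, 0], [0, 0, -0.2], -1],
    [[0, 0, 0], [0, 0, -0.2], -1],
    [[0, 0, 0], [0, 0, -0.2], -1]
  ]
}}

```text
clock: 10.0
tcp_pos: [0.5902, 0.0497, 0.23]
orientation: [-0.0, 0.094, 0.996, -0.001]
wrist_force: [-2.0, -4.5, 3.9]
finger_gap: 0.0172
```

```bash
python3 -c "
from h import *
look('s18')"
```

```text
t 10.0 tcp [0.5902 0.0497 0.23  ] jaw 79.26 zaxis [-2.0e-04 -1.2e-03 -1.0e+00] F [-1.97 -4.51  3.92] M [-0.806  0.436  0.242] gap 0.0172 j6 0.136 tau6 -0.076
brass rows 164 171 n 25 cols 349 352
brass rows 205 211 n 52 cols 343 354
```

Emit:
{"fn": "move_arm", "kwargs": {
  "commands": [
    [[0, 0, 0], [0, 0, -0.2], -1],
    [[0, 0, 0], [0, 0, -0.2], -1],
    [[0, 0, 0], [0, 0, -0.2], -1],
    [[0, 0, 0], [0, 0, -0.2], -1]
  ]
}}

```text
clock: 10.45
tcp_pos: [0.5903, 0.0499, 0.2301]
orientation: [0.0, 0.149, 0.989, -0.0]
wrist_force: [-2.1, -4.5, 5.1]
finger_gap: 0.0168
```

```bash
python3 -c "
from h import *
look('s19')"
```

```text
t 10.45 tcp [0.5903 0.0499 0.2301] jaw 72.89 zaxis [-1.e-04 -8.e-04 -1.e+00] F [-2.08 -4.5   5.14] M [-0.899  0.489  0.262] gap 0.0168 j6 0.248 tau6 -0.092
brass rows 164 172 n 24 cols 349 352
brass rows 205 211 n 52 cols 344 354
```

View pics/s19.png

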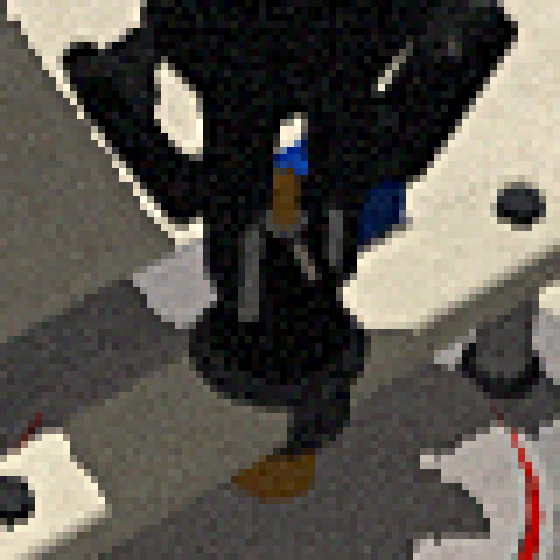

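The pin is clearly down, with its tip at crop (286,168) and clear background above it. The torque is steady at about 0.25. The lid should start to bear somewhere between jaw 56° and 7°.

Emit:
{"fn": "move_arm", "kwargs": {
  "commands": [
    [[0, 0, 0], [0, 0, -0.2], -1],
    [[0, 0, 0], [0, 0, -0.2], -1],
    [[0, 0, 0], [0, 0, -0.2], -1],
    [[0, 0, 0], [0, 0, -0.2], -1],
    [[0, 0, 0], [0, 0, -0.2], -1]
  ]
}}

```text
clock: 11.0
tcp_pos: [0.5904, 0.0501, 0.2301]
orientation: [0.0, 0.217, 0.976, -0.0]
wrist_force: [-3.4, -4.2, 5.3]
finger_gap: 0.0172
```

```bash
python3 -c "
from h import *
look('s20')"
```

```text
t 11.0 tcp [0.5904 0.0501 0.2301] jaw 64.93 zaxis [ 1.e-04 -4.e-04 -1.e+00] F [-3.44 -4.2   5.29] M [-0.831  0.504  0.276] gap 0.0172 j6 0.387 tau6 -0.067
brass rows 165 171 n 20 cols 349 351
brass rows 205 211 n 51 cols 344 354
```

Emit:
{"fn": "move_arm", "kwargs": {
  "commands": [
    [[0, 0, 0], [0, 0, -0.2], -1],
    [[0, 0, 0], [0, 0, -0.2], -1],
    [[0, 0, 0], [0, 0, -0.2], -1],
    [[0, 0, 0], [0, 0, -0.2], -1]
  ]
}}

```text
clock: 11.45
tcp_pos: [0.5905, 0.0502, 0.23]
orientation: [0.0, 0.271, 0.963, -0.0]
wrist_force: [-3.3, -2.7, 5.0]
finger_gap: 0.0168
```

```bash
python3 -c "
from h import *
look('s21')"
```

```text
t 11.45 tcp [0.5905 0.0502 0.23  ] jaw 58.54 zaxis [ 2.e-04 -2.e-04 -1.e+00] F [-3.33 -2.71  5.04] M [-0.783  0.518  0.22 ] gap 0.0168 j6 0.499 tau6 -0.08
brass rows 165 172 n 23 cols 349 352
brass rows 205 211 n 54 cols 343 354
```

Emit:
{"fn": "move_arm", "kwargs": {
  "commands": [
    [[0, 0, 0], [0, 0, -0.2], -1],
    [[0, 0, 0], [0, 0, -0.2], -1],
    [[0, 0, 0], [0, 0, -0.2], -1]
  ]
}}

```text
clock: 11.8
tcp_pos: [0.5905, 0.0503, 0.23]
orientation: [0.0, 0.311, 0.95, 0.0]
wrist_force: [-2.4, -3.9, 4.5]
finger_gap: 0.017
```

```bash
python3 -c "
from h import *
look('s22')"
```

```text
t 11.8 tcp [0.5905 0.0503 0.23  ] jaw 53.76 zaxis [ 4.e-04  0.e+00 -1.e+00] F [-2.45 -3.86  4.55] M [-0.697  0.494  0.199] gap 0.017 j6 0.582 tau6 -0.071
brass rows 165 171 n 20 cols 349 351
brass rows 205 210 n 51 cols 344 354
```

Emit:
{"fn": "move_arm", "kwargs": {
  "commands": [
    [[0, 0, 0], [0, 0, -0.2], -1],
    [[0, 0, 0], [0, 0, -0.2], -1],
    [[0, 0, 0], [0, 0, -0.2], -1],
    [[0, 0, 0], [0, 0, -0.2], -1]
  ]
}}

```text
clock: 12.25
tcp_pos: [0.5906, 0.0504, 0.2301]
orientation: [0.0, 0.364, 0.932, 0.0]
wrist_force: [-2.8, -4.4, 5.5]
finger_gap: 0.017
```

```bash
python3 -c "
from h import *
look('s23')"
```

```text
t 12.25 tcp [0.5906 0.0504 0.2301] jaw 47.36 zaxis [ 6.e-04  3.e-04 -1.e+00] F [-2.85 -4.36  5.48] M [-0.645  0.407  0.228] gap 0.017 j6 0.694 tau6 -0.073
brass rows 165 171 n 19 cols 349 351
brass rows 205 211 n 50 cols 343 354
```

Emit:
{"fn": "move_arm", "kwargs": {
  "commands": [
    [[0, 0, 0], [0, 0, -0.2], -1],
    [[0, 0, 0], [0, 0, -0.2], -1],
    [[0, 0, 0], [0, 0, -0.2], -1],
    [[0, 0, 0], [0, 0, -0.2], -1]
  ]
}}

```text
clock: 12.7
tcp_pos: [0.5907, 0.0506, 0.23]
orientation: [0.0, 0.415, 0.91, 0.0]
wrist_force: [-1.2, -2.3, 4.2]
finger_gap: 0.0172
```

```bash
python3 -c "
from h import *
look('s24')"
```

```text
t 12.7 tcp [0.5907 0.0506 0.23  ] jaw 40.97 zaxis [ 8.e-04  5.e-04 -1.e+00] F [-1.21 -2.29  4.15] M [-0.565  0.314  0.271] gap 0.0172 j6 0.806 tau6 -0.067
brass rows 166 172 n 19 cols 349 351
brass rows 205 210 n 52 cols 343 354
```

Emit:
{"fn": "move_arm", "kwargs": {
  "commands": [
    [[0, 0, 0], [0, 0, -0.2], -1],
    [[0, 0, 0], [0, 0, -0.2], -1],
    [[0, 0, 0], [0, 0, -0.2], -1]
  ]
}}

```text
clock: 13.05
tcp_pos: [0.5908, 0.0506, 0.23]
orientation: [0.0, 0.453, 0.892, 0.001]
wrist_force: [-0.8, -1.4, 5.0]
finger_gap: 0.0171
```

```bash
python3 -c "
from h import *
look('s25')"
```

```text
t 13.05 tcp [0.5908 0.0506 0.23  ] jaw 36.16 zaxis [ 1.e-03  6.e-04 -1.e+00] F [-0.78 -1.4   5.04] M [-0.381  0.209  0.218] gap 0.0171 j6 0.889 tau6 -0.078
brass rows 166 172 n 19 cols 349 351
brass rows 205 211 n 51 cols 343 354
```

Emit:
{"fn": "move_arm", "kwargs": {
  "commands": [
    [[0, 0, 0], [0, 0, -0.2], -1],
    [[0, 0, 0], [0, 0, -0.2], -1],
    [[0, 0, 0], [0, 0, -0.2], -1]
  ]
}}

```text
clock: 13.4
tcp_pos: [0.5909, 0.0507, 0.23]
orientation: [0.0, 0.49, 0.872, 0.001]
wrist_force: [1.1, -0.2, 5.6]
finger_gap: 0.0175
```

```bash
python3 -c "
from h import *
look('s26')"
```

```text
t 13.4 tcp [0.5909 0.0507 0.23  ] jaw 31.38 zaxis [ 1.2e-03  8.0e-04 -1.0e+00] F [ 1.12 -0.24  5.59] M [-0.158 -0.028  0.182] gap 0.0175 j6 0.973 tau6 -0.079
brass rows 166 172 n 18 cols 349 351
brass rows 205 211 n 52 cols 343 354
```

Emit:
{"fn": "move_arm", "kwargs": {
  "commands": [
    [[0, 0, 0], [0, 0, -0.2], -1],
    [[0, 0, 0], [0, 0, -0.2], -1],
    [[0, 0, 0], [0, 0, -0.2], -1]
  ]
}}

```text
clock: 13.75
tcp_pos: [0.591, 0.0507, 0.2301]
orientation: [0.0, 0.526, 0.851, 0.001]
wrist_force: [2.2, 1.1, 5.0]
finger_gap: 0.0167
```

```bash
python3 -c "
from h import *
look('s27')"
```

```text
t 13.75 tcp [0.591  0.0507 0.2301] jaw 26.58 zaxis [ 1.5e-03  8.0e-04 -1.0e+00] F [2.2  1.11 5.01] M [ 0.163 -0.448  0.235] gap 0.0167 j6 1.057 tau6 -0.06
brass rows 166 172 n 18 cols 349 351
brass rows 205 211 n 55 cols 343 354
```

Emit:
{"fn": "move_arm", "kwargs": {
  "commands": [
    [[0, 0, 0], [0, 0, -0.2], -1],
    [[0, 0, 0], [0, 0, -0.2], -1],
    [[0, 0, 0], [0, 0, -0.2], -1]
  ]
}}

```text
clock: 14.1
tcp_pos: [0.5911, 0.0507, 0.2301]
orientation: [0.0, 0.561, 0.828, 0.001]
wrist_force: [4.8, 3.3, 4.3]
finger_gap: 0.0172
```

```bash
python3 -c "
from h import *
look('s28')"
```

```text
t 14.1 tcp [0.5911 0.0507 0.2301] jaw 21.79 zaxis [ 1.6e-03  9.0e-04 -1.0e+00] F [4.76 3.26 4.26] M [ 0.608 -0.814  0.242] gap 0.0172 j6 1.14 tau6 -0.061
brass rows 166 172 n 17 cols 349 351
brass rows 205 211 n 54 cols 343 354
```

Emit:
{"fn": "move_arm", "kwargs": {
  "commands": [
    [[0, 0, 0], [0, 0, -0.2], -1],
    [[0, 0, 0], [0, 0, -0.2], -1],
    [[0, 0, 0], [0, 0, -0.2], -1]
  ]
}}

```text
clock: 14.45
tcp_pos: [0.5912, 0.0508, 0.2301]
orientation: [0.0, 0.595, 0.804, 0.001]
wrist_force: [5.7, 3.6, 4.8]
finger_gap: 0.0169
```

```bash
python3 -c "
from h import *
look('s29')"
```

```text
t 14.45 tcp [0.5912 0.0508 0.2301] jaw 16.99 zaxis [ 0.0018  0.001  -1.    ] F [5.65 3.62 4.85] M [ 0.636 -0.839  0.235] gap 0.0169 j6 1.224 tau6 -0.05
brass rows 167 171 n 12 cols 349 351
brass rows 205 210 n 49 cols 343 354
```

Emit:
{"fn": "move_arm", "kwargs": {
  "commands": [
    [[0, 0, 0], [0, 0, -0.2], -1],
    [[0, 0, 0], [0, 0, -0.2], -1],
    [[0, 0, 0], [0, 0, -0.2], -1]
  ]
}}

```text
clock: 14.8
tcp_pos: [0.5913, 0.0508, 0.2301]
orientation: [0.0, 0.628, 0.778, 0.001]
wrist_force: [5.4, 3.6, 3.6]
finger_gap: 0.0172
```

```bash
python3 -c "
from h import *
look('s30')"
```

```text
t 14.8 tcp [0.5913 0.0508 0.2301] jaw 12.19 zaxis [ 0.002  0.001 -1.   ] F [5.41 3.55 3.62] M [ 0.66  -0.945  0.204] gap 0.0172 j6 1.308 tau6 -0.051
brass rows 167 172 n 11 cols 349 350
brass rows 205 211 n 56 cols 343 354
```

View pics/s30.png

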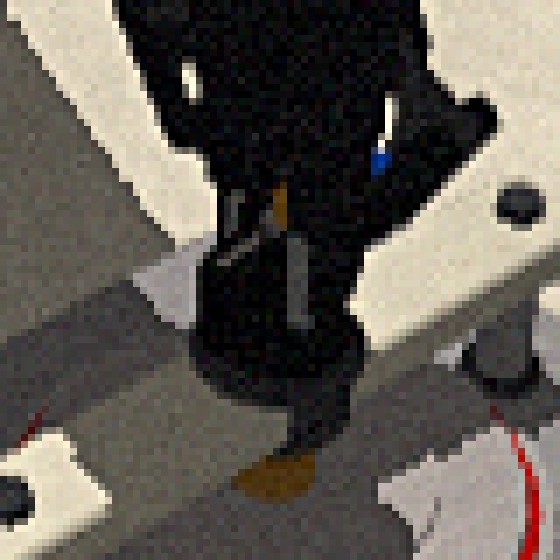

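The mark has turned with the knob and the pin is sinking, with its tip at crop (281,182). It isn't bearing on the lid yet.

Emit:
{"fn": "move_arm", "kwargs": {
  "commands": [
    [[0, 0, 0], [0, 0, -0.2], -1],
    [[0, 0, 0], [0, 0, -0.2], -1],
    [[0, 0, 0], [0, 0, -0.2], -1]
  ]
}}

```text
clock: 15.15
tcp_pos: [0.5915, 0.0508, 0.2301]
orientation: [0.001, 0.66, 0.751, 0.001]
wrist_force: [4.7, 3.5, 3.7]
finger_gap: 0.0169
```

```bash
python3 -c "
from h import *
look('s31')"
```

```text
t 15.15 tcp [0.5915 0.0508 0.2301] jaw 7.4 zaxis [ 0.0023  0.0011 -1.    ] F [4.73 3.51 3.66] M [ 0.637 -1.021  0.304] gap 0.0169 j6 1.392 tau6 -0.017
brass rows 167 172 n 6 cols 349 350
brass rows 205 211 n 53 cols 343 354
```

Emit:
{"fn": "move_arm", "kwargs": {
  "commands": [
    [[0, 0, 0], [0, 0, -0.2], -1],
    [[0, 0, 0], [0, 0, -0.2], -1],
    [[0, 0, 0], [0, 0, -0.2], -1]
  ]
}}

```text
clock: 15.5
tcp_pos: [0.5916, 0.0508, 0.2301]
orientation: [0.001, 0.691, 0.723, 0.001]
wrist_force: [5.1, 3.8, 2.8]
finger_gap: 0.0169
```

```bash
python3 -c "
from h import *
look('s32')"
```

```text
t 15.5 tcp [0.5916 0.0508 0.2301] jaw 2.6 zaxis [ 0.0025  0.0011 -1.    ] F [5.07 3.76 2.8 ] M [ 0.636 -1.096  0.337] gap 0.0169 j6 1.475 tau6 0.039
brass rows 167 171 n 5 cols 349 349
brass rows 205 211 n 53 cols 343 354
```

Emit:
{"fn": "move_arm", "kwargs": {
  "commands": [
    [[0, 0, 0], [0, 0, -0.2], -1],
    [[0, 0, 0], [0, 0, -0.2], -1]
  ]
}}

```text
clock: 15.75
tcp_pos: [0.5917, 0.0508, 0.2301]
orientation: [0.001, 0.711, 0.703, 0.001]
wrist_force: [5.9, 2.3, 4.1]
finger_gap: 0.0174
```

```bash
python3 -c "
from h import *
look('s33')"
```

```text
t 15.75 tcp [0.5917 0.0508 0.2301] jaw -0.59 zaxis [ 0.0027  0.0011 -1.    ] F [5.86 2.28 4.15] M [ 0.698 -1.208  0.335] gap 0.0174 j6 1.531 tau6 0.053
brass rows 205 211 n 56 cols 343 354
```

The screw began to bear on the lid near jaw 10°. Since then tau6 has risen by about 0.10 and Mz by about 0.11. The target is a total rise of about 0.2, which is about 6° more.

Emit:
{"fn": "move_arm", "kwargs": {
  "commands": [
    [[0, 0, 0], [0, 0, -0.2], -1],
    [[0, 0, 0], [0, 0, -0.2], -1]
  ]
}}

```text
clock: 16.0
tcp_pos: [0.5918, 0.0508, 0.2301]
orientation: [0.001, 0.73, 0.683, 0.001]
wrist_force: [6.5, 3.7, 2.8]
finger_gap: 0.0171
```

```bash
python3 -c "
from h import *
look('s34')"
```

```text
t 16.0 tcp [0.5918 0.0508 0.2301] jaw -3.78 zaxis [ 0.0029  0.001  -1.    ] F [6.47 3.74 2.77] M [ 0.62  -1.151  0.504] gap 0.0171 j6 1.587 tau6 0.186
brass rows 205 211 n 56 cols 343 354
```

Emit:
{"fn": "move_arm", "kwargs": {
  "commands": [
    [[0, 0, 0], [0, 0, -0.2], -1],
    [[0, 0, 0], [0, 0, -0.2], -1]
  ]
}}

```text
clock: 16.25
tcp_pos: [0.5918, 0.0508, 0.2301]
orientation: [0.001, 0.749, 0.663, 0.001]
wrist_force: [6.5, 3.8, 2.3]
finger_gap: 0.0171
```

```bash
python3 -c "
from h import *
look('s35')"
```

```text
t 16.25 tcp [0.5918 0.0508 0.2301] jaw -6.98 zaxis [ 0.003   0.0011 -1.    ] F [6.49 3.76 2.28] M [ 0.646 -1.3    0.351] gap 0.0171 j6 1.643 tau6 0.076
brass rows 205 211 n 52 cols 344 354
```

Emit:
{"fn": "move_arm", "kwargs": {
  "commands": [
    [[0, 0, 0], [0, 0, 0], -1],
    [[0, 0, 0], [0, 0, 0], -1]
  ]
}}

```text
clock: 16.5
tcp_pos: [0.5918, 0.0508, 0.23]
orientation: [0.001, 0.749, 0.663, 0.001]
wrist_force: [6.8, 2.9, 2.6]
finger_gap: 0.017
```

```bash
python3 -c "
from h import *
look('s36')"
```

```text
t 16.5 tcp [0.5918 0.0508 0.23  ] jaw -6.96 zaxis [ 0.0029  0.0012 -1.    ] F [6.82 2.9  2.6 ] M [ 0.64  -1.283  0.115] gap 0.017 j6 1.642 tau6 0.091
brass rows 205 211 n 56 cols 344 354
```

Emit:
{"fn": "move_arm", "kwargs": {
  "commands": [
    [[0, 0, 0], [0, 0, -0.06], -1],
    [[0, 0, 0], [0, 0, -0.06], -1]
  ]
}}

```text
clock: 16.75
tcp_pos: [0.5918, 0.0508, 0.23]
orientation: [0.001, 0.754, 0.657, 0.001]
wrist_force: [7.1, 4.2, 3.9]
finger_gap: 0.0171
```

```bash
python3 -c "
from h import *
look('s37')"
```

```text
t 16.75 tcp [0.5918 0.0508 0.23  ] jaw -7.91 zaxis [ 0.003   0.0011 -1.    ] F [7.08 4.17 3.86] M [ 0.686 -1.34   0.399] gap 0.0171 j6 1.659 tau6 0.289
brass rows 205 211 n 59 cols 343 354
```

A slow-turn reading of 0.40 N m is snug, about 27 to 30 N by the angle past bearing. I'll release and rise.

Emit:
{"fn": "move_arm", "kwargs": {
  "commands": [
    [[0, 0, 0], [0, 0, 0], 0],
    [[0, 0, 0], [0, 0, 0], 0.5],
    [[0, 0, 0], [0, 0, 0], 1],
    [[0, 0, 0], [0, 0, 0], 1],
    [[0, 0, 0], [0, 0, 0], 1]
  ]
}}

```text
clock: 17.3
tcp_pos: [0.5901, 0.0502, 0.2295]
orientation: [-0.0, 0.754, 0.657, -0.0]
wrist_force: [-0.0, 0.3, 0.3]
finger_gap: 0.0858
```

```bash
python3 -c "
from h import *
look('s38')"
```

```text
t 17.3 tcp [0.5901 0.0502 0.2295] jaw -7.88 zaxis [-9.e-04 -1.e-04 -1.e+00] F [-0.05  0.27  0.31] M [-0.016 -0.031 -0.002] gap 0.0858 j6 1.658 tau6 0.003
brass rows 168 172 n 13 cols 349 351
brass rows 205 211 n 56 cols 343 354
```

View pics/s38.png

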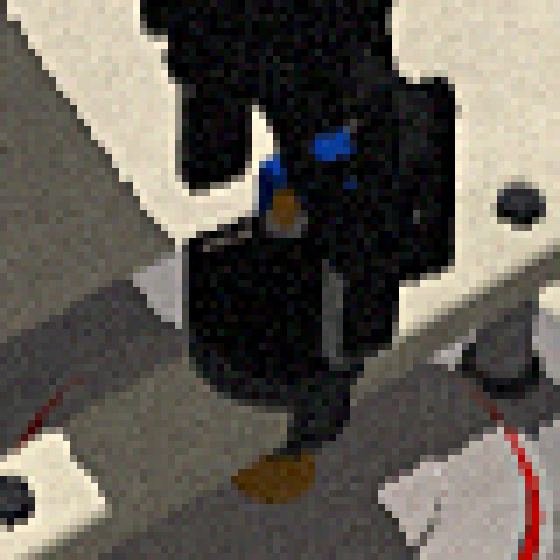

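The jaws are open, the wrist force is about zero, and the pin is low with its tip at crop (286,190), so s is about 21 mm. Rising clear.

Emit:
{"fn": "move_arm", "kwargs": {
  "commands": [
    [[0, 0, 0.5], [0, 0, 0], 1],
    [[0, 0, 1], [0, 0, 0], 1],
    [[0, 0, 1], [0, 0, 0], 1],
    [[0, 0, 0], [0, 0, 0], 1],
    [[0, 0, 0], [0, 0, 0], 1]
  ]
}}

```text
clock: 17.85
tcp_pos: [0.591, 0.0502, 0.331]
orientation: [0.001, 0.754, 0.657, 0.001]
wrist_force: [-0.0, -0.0, -0.8]
finger_gap: 0.0856
```

```bash
python3 -c "
from h import *
look('s39'); c=eyes.read_camera('scene'); cv2.imwrite('pics/end.png',cv2.convertScaleAbs(c['frame'][:,:,::-1],alpha=1.5))"
```

```text
t 17.85 tcp [0.591  0.0502 0.331 ] jaw -7.86 zaxis [ 2.8e-03 -2.0e-04 -1.0e+00] F [-0.02 -0.01 -0.84] M [ 0.035 -0.011  0.039] gap 0.0856 j6 1.658 tau6 0.0
brass rows 167 172 n 15 cols 349 351
brass rows 205 211 n 55 cols 344 354
```

View pics/s39.png

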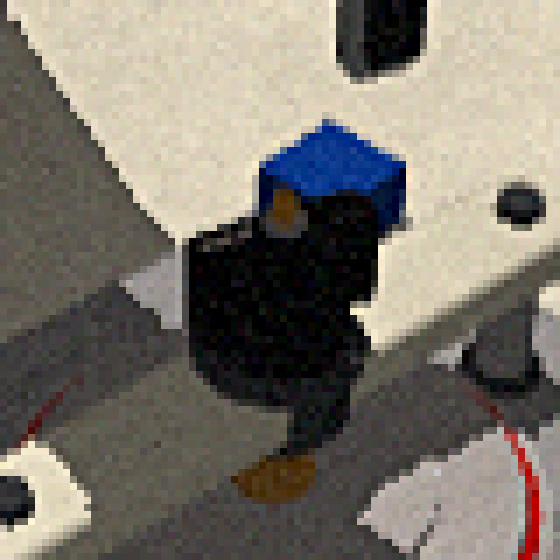

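View pics/end.png

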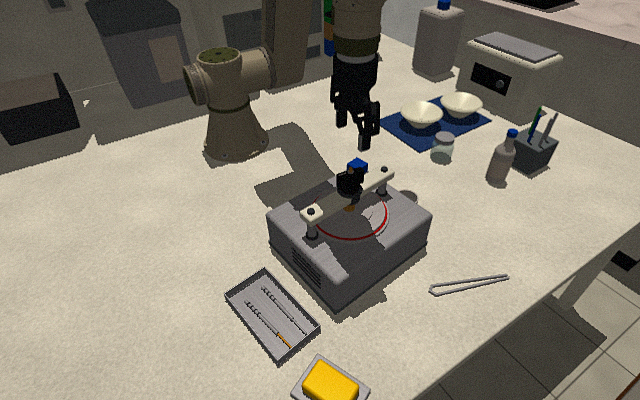

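The gripper is clear of the knob, the pin is low with its tip at crop (285,190), and the blue box, tray and probes are where they were. Handing in.

```bash
python3 -c "
from h import *
print(job.hand_in()); st()"
```

```text
the job is handed in; nothing more can be done
None
the job is handed in; nothing more can be done
```

I closed the lid clamp and handed the job in at about 18 s. The lid push comes out at about 28 N by my estimate, inside the 15–38 N snug range. There was no direct force reading and no verdict from the hand-in.

- **Backwards:** I gripped the bar and turned it counter-clockwise. The click came earlier than I noticed, somewhere around 0.4–0.7 rad. I went on about 0.6 rad to the back stop, where the wrist briefly read about 2.2 N m. The pictures show the pin tip about 3.6 px lower, which fits the 11 mm drop.
- **Forwards:** It ran freely at about 0.22 N m, then began to bear on the lid near jaw angle 10°. I turned about 18° further, to a slow-turn reading of 0.40 N m. That reading and the angle past bearing both give about 28 N.
- **Last checks:** The jaws are open and the gripper is about 10 cm above the knob, with wrist force near zero. The pin tip is at row 167, about 21 mm sunk. The blue box, tray and probes look undisturbed in the last picture. I did not check the cup separately; it is only partly visible there.
- **What disagreed:** The free-running torque read above the stated 0.1–0.18 N m, although the moment sensor read about zero once unloaded. The torque near the end also scattered, reading 0.50, 0.35 and 0.40 N m, so I relied on the angle past bearing as well.

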